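# Ease the top specimen pots off their stacks and sort them by weight

## Robot

A 6-joint arm with a two-finger parallel gripper is mounted at the origin on a cart in front of the work surface, level with it; the furniture and walls round the work are solid. World frame = base frame: x ahead of the robot, y to its left, z up, the work surface at z = 0. Lengths are in m, angles in rad, forces in N, time in s.
With the tool pointing down it reaches from about 0.275 to 0.85 m from the base axis. Payload 19 kg.
Tool frame: the origin (TCP) lies on the centre line of the jaws, within the pads' length; the fingertips stand 22 mm ahead of it and the grasp point (between the pads) lies 3 mm ahead of it; z points along the fingers, y is the line along which they close (so a half turn about z gives the same grasp; the last joint's range is limited). The gripper opens to 85 mm and grips with 20 to 120 N. Pads are 22 mm wide; open, the fingers measure 114 mm over their backs; the gripper's body (76 mm by 85 mm) begins 54 mm behind the grasp point. The pads swing forward as they close: fully open they stand 13 mm farther back than shut.
Start: joints at [-1.432, 0.15, 1.437, -0, 1.554, -0.134], TCP at [0.155, -0.554, 0.253] pointing down, gripper open.
Joint ranges: [-2.8, 2.8], [-0.68, 2.1], [0.12, 2.68], [-1.39, 4.53], [0.16, 2.79], [-2.81, 2.81]. Speed limits (rad/s): [1.89, 1.89, 2.22, 3.01, 3.01, 3.01].

## Interface

Orientations are given as a rotation vector (axis times angle).
In Python, from station import r gives the robot as it stands.
- The arm moves only by the tool play_rows, never from a script. Its arguments are lists of equal length, an entry for each row: "linear": the shift along the tool's x, y, z in m, a list of three; "turn": the turn, a rotation vector about the tool's x, y, z in degrees, a list of three. A call has 1 to 8 rows; each row is the pose to reach, as a shift and turn from the pose commanded when the call began, along the tool's axes at that moment; what a row does not reach only later rows make up. A row lasts 1/10 s, in which the tool goes at most 50 mm and 8.59 degrees, less where a joint would pass 70% of its speed; a pose out of reach is approached as far as the arm can. A call with a gripper value outside its range is refused whole. "gripper" is the opening, from 0 (shut) to 1 (fully open), set as the call begins (left out, the last holds). The fingers move at their own pace and stop on an object; "grip_force" is the grip in N (left out, the last holds). Time passes only in rows, so rows that repeat a pose let the fingers close. It gives the time, the measured TCP pose, the force, the opening and the grip force at its end, in the units of the state.
- r.get_obs(): the state, without advancing time (a new reading comes with each control period).
- r.camera(name): name is "scene" or "top"; returns a dict with "frame" (420x560x3 uint8, red, green, blue), "mtx" (3x3 intrinsics, pixels), "T" (4x4, takes a point from camera to world coordinates). Camera axes: x right, y down, z forward; pixel columns grow to the right and rows downward; lengths in m; the calibration is good to about 2 mm. A picture is of the moment at which its call begins. There is no depth.
- r.hand_in(): hands the job in; it is judged then, once.
The state is a dict: "time_s": time; "joint_positions": joint angles; "dq": joint speeds; "joint_efforts": joint torques, N m; "tool_pos": TCP position; "tool_rot": TCP orientation; "force": force on the tool from outside, world axes, zero at the start; "ft_torque": the same for the moment, N m; "opening": finger opening in m; "finger_force": force on a finger pad.
Only numpy, scipy, OpenCV 4.12 (cv2) and the standard library are available. Lean on these libraries where they do the work, as an engineer would, in place of code of your own. Each camera call takes 0.05 s, during which the arm holds its last target. There are 200 camera calls.

## Task

On the bench stand two small stacks of identical specimen pots, one pot nested in the lid of another; of the two upper pots one still holds its specimen blocks and the other is empty, which only their weight tells. Ease each upper pot off slowly so that the pot below is not pulled up with it, heft it, and set the full one down upright in the free bay of the cream slide tray and the empty one upright in the grey tub. Set them down rather than drop them, and leave the lower pots and everything else on the bench where they stand.

Things in the scene. Friction and masses are not known exactly. Their poses are not given: they have to be found in the camera images.
- pot_1: upper pot of either stack (read its pose): white opaque closed specimen pot, origin under its centre, z up. Body 40 mm across; blue ribbed lid 50 mm across from 26 to 50 mm up. Its foot stands 12 mm deep in the lid of a lower pot: underside 38 mm, lid edge 64 mm, top 88 mm above the bench, and 14 mm of bare body between the two lids. Grip the lid only; lower down the fingers take both pots.
- pot_2: the other upper pot, looking just like pot_1, same size and origin. Of pot_1 and pot_2 one is packed with specimen blocks (220 to 300 g) and the other empty (60 to 80 g); which is which cannot be seen, only felt when it is lifted clear: under or over about 1.5 N.
- base_1: lower pot of one stack, loose on the bench, the same kind of pot, about 80 g. Six dark rubber petals at the mouth of its lid well grip the flared foot above; the foot must push them outwards over the first 10 mm of lift, and they resist the more the faster it goes: lifted at 5 mm/s this pot stays on the bench, at 10 mm/s or faster it comes up too. From 10 mm on the upper pot is free.
- base_2: lower pot of the other stack, same as base_1. A lower pot that hangs on slides off by its own weight as the petals give, within about two seconds, if the upper one is held still; until it lets go it adds to the weight felt. Well in the lid: 43 mm across, 12 mm deep, floor 38 mm above the underside.
- tray: cream slide tray, fixed, 68 (x) x 176 (y) x 10 mm, origin under its centre; floor 2 mm thick, walls 3 mm. A rib at y = 0 (4 mm wide, 7 mm high) parts two bays of 62 x 83 mm. A like pot stands fixed in the +y bay; the -y bay, centred at y = -43 mm, is free. A microscope rises beyond the +y end, a white canister (0.23 m tall, its near side at y = -0.243) beyond the -y end.
- stain_bottle: bystander: white bottle with a blue cap, 42 mm across, 87 mm tall, origin under its centre, loose.
- tally_counter: bystander: grey hand tally counter, 62 x 52 x 24 mm, origin under it, loose, in front of the microscope. The microscope stands in the middle of the bench (y 0.0 to 0.15); its eyepieces reach forward to x = 0.45 at y 0.02 to 0.13, z 0.23 to 0.34: go round in front of them (x under 0.39) or over them.
- tweezers: bystander: steel forceps lying flat, 120 x 12 x 9 mm, loose, between the stacks and the tub.
- tub: open square grey plastic tub for empties, fixed, 150 x 150 x 55 mm, walls and floor 3 mm, rim flange 160 mm wide, origin under its centre. A like pot stands fixed in it at x +44, y -44 mm; the rest is free.

How it is judged:
At the end, for the whole second after the job is handed in: The full pot (resting on the tray with more than 1.4 N) stands upright within 7 degrees on the floor of the tray's free bay, the empty one (less than 1.4 N) upright on the floor of the grey tub, both at rest and released; both lower pots stand upright within 25 mm of where they were (((x of pot_1 in the frame of tray between -0.014 and 0.014 m and y of pot_1 in the frame of tray between -0.068 and -0.018 m and z of pot_1 in the frame of tray below 0.005 m and contact force between pot_1 and tray above 1.4 N and x of pot_2 in the frame of tub between -0.06 and 0.06 m and y of pot_2 in the frame of tub between -0.06 and 0.06 m and z of pot_2 in the frame of tub below 0.006 m and contact force between pot_2 and tub below 1.4 N) or (x of pot_2 in the frame of tray between -0.014 and 0.014 m and y of pot_2 in the frame of tray between -0.068 and -0.018 m and z of pot_2 in the frame of tray below 0.005 m and contact force between pot_2 and tray above 1.4 N and x of pot_1 in the frame of tub between -0.06 and 0.06 m and y of pot_1 in the frame of tub between -0.06 and 0.06 m and z of pot_1 in the frame of tub below 0.006 m and contact force between pot_1 and tub below 1.4 N)) and linear speed of each of pot_1, pot_2, base_1, base_2 below 0.02 m/s and angle between each of pot_1, pot_2, base_1, base_2's own z axis and vertical below 0.12 rad and distance of each of base_1, base_2 from where it was at the start of the episode below 0.025 m); the robot touches nothing.
It fails at once if a lower pot is pulled up more than 6 mm off the bench (height (world z) of any of base_1, base_2 above 0.006 m).
It fails at once if a lower pot is tipped over or shoved more than 40 mm (angle between any of base_1, base_2's own z axis and vertical above 0.6 rad or distance of any of base_1, base_2 from where it was at the start of the episode above 0.04 m).
It fails at once if an upper pot is dropped (falls freely from more than about 1 cm) ((contact force between pot_1 and the fingers below 0.05 N and linear speed of pot_1 above 0.45 m/s) or (contact force between pot_2 and the fingers below 0.05 N and linear speed of pot_2 above 0.45 m/s)).
It fails at once if a bystander (bottle, tally counter, forceps) is shoved more than 40 mm (distance of any of stain_bottle, tally_counter, tweezers from where it was at the start of the episode above 0.04 m).
It also fails if it takes over 67 s, if anything falls off the work surface, if the arm or the gripper's body presses on something with over 40 N, if the wrist force passes 120 N, or if a joint passes its speed limit or range.

## Working session

There is one attempt and no reset: what is moved stays moved. The work goes in short steps, Python scripts to look and compute and a tool call to move; the robot and the scene stay as the last step left them, time stands still between calls to the robot, and variables do not carry over. Pictures are saved under pics/ and viewed, at most 10 in all, crops included, and the job is handed in when it is done.

Besides the shell and the picture viewer there is one more tool, called as a command line: name --argument value ..., lists and objects as JSON in quotes. play_rows: Moves the arm, as the interface text tells. Its arguments: {"type":"object","properties":{"linear":{"type":"array"},"turn":{"type":"array"},"gripper":{"type":"number"},"grip_force":{"type":"number"}},"required":["linear","turn"]}

```bash
mkdir -p pics; python3 - <<'E'
from station import r
import cv2,numpy as np
o=r.get_obs();print(o)
for n in("scene","top"):
    c=r.camera(n);cv2.imwrite(f"pics/{n}0.png",c["frame"][:,:,::-1]);print(n,c["mtx"].tolist(),c["T"].round(4).tolist())
E
```

```text
{'time_s': 0.0, 'joint_positions': array([-1.43198907e+00,  1.50967346e-01,  1.43797543e+00,  1.85858885e-05,
        1.55379228e+00, -1.34008097e-01]), 'dq': array([ 8.73561143e-04, -1.37962581e-04, -6.64311974e-04,  6.47210523e-06,
       -6.56623025e-04,  1.97866083e-03]), 'joint_efforts': array([ 3.34214092e-03, -7.13051176e+01, -5.70847499e+01, -1.54900374e-05,
        8.90876341e-03,  2.20811188e-06]), 'tool_pos': array([ 0.15488424, -0.55354049,  0.25271374]), 'tool_rot': array([-3.11127829e+00, -4.27053761e-01, -2.48749972e-05]), 'force': array([0.75549123, 0.57842857, 0.41051714]), 'ft_torque': array([ 0.01802531, -0.07003053,  0.02773682]), 'finger_force': 0.0, 'opening': 0.08564247644163787}
scene [[488.03615988973206, 0.0, 277.935277482812], [0.0, 488.03615988973206, 204.33587341466426], [0.0, 0.0, 1.0]] [[-0.8463, -0.2551, 0.4676, 0.0554], [-0.5322, 0.4438, -0.721, 0.6495], [-0.0236, -0.8591, -0.5113, 0.6619], [0.0, 0.0, 0.0, 1.0]]
top [[489.81965158071677, 0.0, 278.2609356494366], [0.0, 489.81965158071677, 208.83302991874703], [0.0, 0.0, 1.0]] [[-0.0096, -0.9829, 0.184, 0.3933], [-0.9998, 0.0061, -0.0195, -0.202], [0.018, -0.1842, -0.9827, 1.3019], [0.0, 0.0, 0.0, 1.0]]
```

View pics/scene0.png

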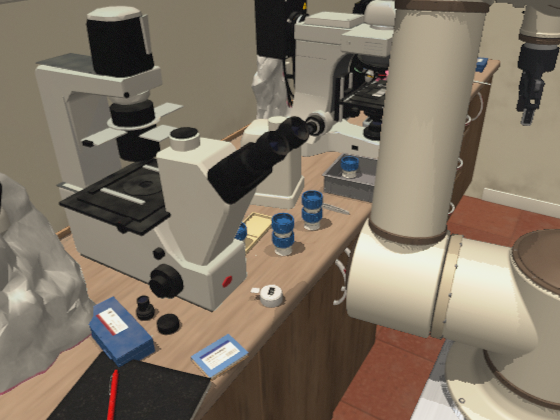

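View pics/top0.png

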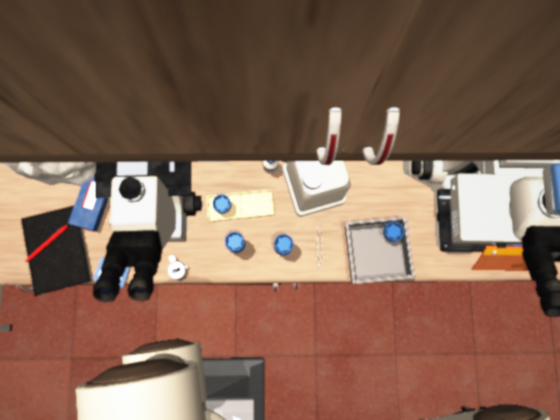

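```bash
cat > h.py <<'E'
import cv2,numpy as np
def ray(c,p):
    d=np.linalg.solve(c["mtx"],[p[0],p[1],1.]);T=c["T"];return T[:3,3],T[:3,:3]@d
def plane(c,p,z):
    o,d=ray(c,p);return o+d*(z-o[2])/d[2]
def tri(c1,p1,c2,p2):
    o1,d1=ray(c1,p1);o2,d2=ray(c2,p2)
    s=np.linalg.lstsq(np.c_[d1,-d2],o2-o1,rcond=None)[0]
    a=o1+s[0]*d1;b=o2+s[1]*d2;return (a+b)/2,np.linalg.norm(a-b)
def blobs(f,lo,hi,amin=20):
    m=cv2.inRange(cv2.cvtColor(f,cv2.COLOR_RGB2HSV),lo,hi)
    n,l,s,c=cv2.connectedComponentsWithStats(m)
    return [(s[i].tolist(),c[i].round(1).tolist()) for i in range(1,n) if s[i][4]>=amin]
E
python3 - <<'E'
from station import r
from h import *
C={n:r.camera(n) for n in("scene","top")}
for n in C:
    for b in blobs(C[n]["frame"],(95,120,40),(125,255,255)):print(n,b, plane(C[n],b[1],.088).round(3))
t=C["top"];print("cream")
for b in blobs(t["frame"],(15,50,150),(35,160,255),100):print(b,plane(t,b[1],.005).round(3))
for p in[(345,222),(409,217),(414,281),(351,284)]:print("tub",p,plane(t,p,.055).round(3))
for p in[(176,267),(271,165),(319,227),(319,265)]:print(p,plane(t,p,.01).round(3))
a=cv2.resize(t["frame"][150:300,150:430],None,fx=2.85,fy=2.85,interpolation=3)
b=cv2.resize(C["scene"]["frame"][130:290,220:400],None,fx=3.7,fy=3.7,interpolation=3)
cv2.imwrite("pics/a.png",a[:,:,::-1]);cv2.imwrite("pics/b.png",b[:,:,::-1])
E
```

```text
scene ([476, 64, 10, 8, 46], [479.9, 67.5]) [ 0.442 -1.533  0.088]
scene ([341, 156, 18, 15, 198], [349.3, 163.3]) [ 0.529 -0.435  0.088]
scene ([302, 191, 20, 18, 276], [312.0, 199.7]) [ 0.523 -0.217  0.088]
scene ([302, 209, 20, 13, 159], [311.8, 216.3]) [ 0.488 -0.153  0.088]
scene ([272, 213, 22, 21, 340], [282.4, 223.2]) [ 0.529 -0.097  0.088]
scene ([235, 223, 12, 17, 108], [241.3, 232.4]) [ 0.586 -0.024  0.088]
scene ([273, 232, 21, 16, 186], [283.0, 240.9]) [ 0.494 -0.041  0.088]
scene ([91, 318, 63, 49, 609], [125.4, 347.4]) [0.555 0.327 0.088]
top ([553, 165, 7, 45, 163], [557.4, 183.2]) [ 0.683 -0.945  0.088]
top ([80, 183, 7, 12, 38], [83.3, 188.8]) [0.675 0.265 0.088]
top ([214, 196, 16, 17, 129], [221.6, 203.9]) [ 0.634 -0.083  0.088]
top ([88, 205, 16, 24, 113], [95.5, 220.1]) [0.595 0.23  0.088]
top ([69, 209, 9, 12, 65], [73.6, 214.0]) [0.611 0.285 0.088]
top ([78, 219, 6, 8, 27], [80.7, 221.9]) [0.591 0.266 0.088]
top ([384, 222, 20, 19, 300], [393.4, 231.0]) [ 0.562 -0.515  0.088]
top ([226, 233, 18, 19, 172], [235.0, 242.6]) [ 0.536 -0.118  0.088]
top ([275, 236, 17, 18, 255], [283.0, 244.5]) [ 0.53  -0.237  0.088]
cream
([154, 160, 375, 122, 19957], [308.2, 225.9]) [ 0.589 -0.308  0.005]
([0, 163, 79, 118, 3876], [24.2, 213.2]) [0.629 0.449 0.005]
([288, 162, 28, 44, 254], [296.9, 182.0]) [ 0.71  -0.279  0.005]
([85, 204, 29, 69, 672], [98.2, 241.7]) [0.551 0.249 0.005]
([140, 346, 56, 16, 319], [177.4, 353.1]) [0.264 0.032 0.005]
([76, 370, 120, 50, 860], [173.4, 392.4]) [0.169 0.04  0.005]
tub (345, 222) [ 0.591 -0.399  0.055]
tub (409, 217) [ 0.603 -0.566  0.055]
tub (414, 281) [ 0.439 -0.569  0.055]
tub (351, 284) [ 0.433 -0.409  0.055]
(176, 267) [0.482 0.041 0.01 ]
(271, 165) [ 0.757 -0.209  0.01 ]
(319, 227) [ 0.585 -0.336  0.01 ]
(319, 265) [ 0.484 -0.333  0.01 ]
```

View pics/a.png

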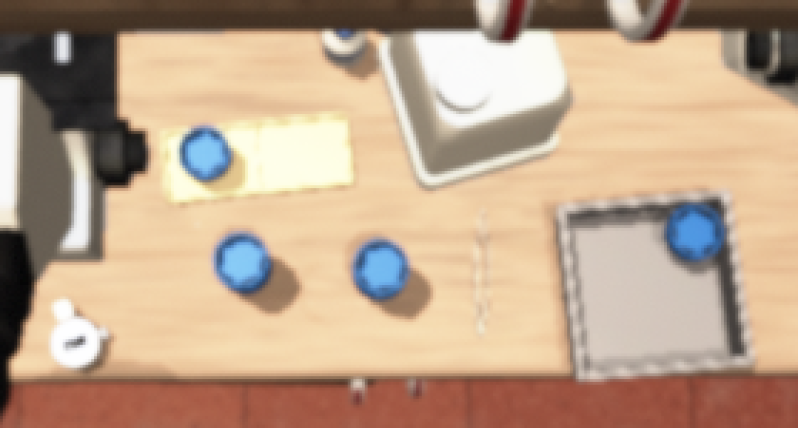

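View pics/b.png

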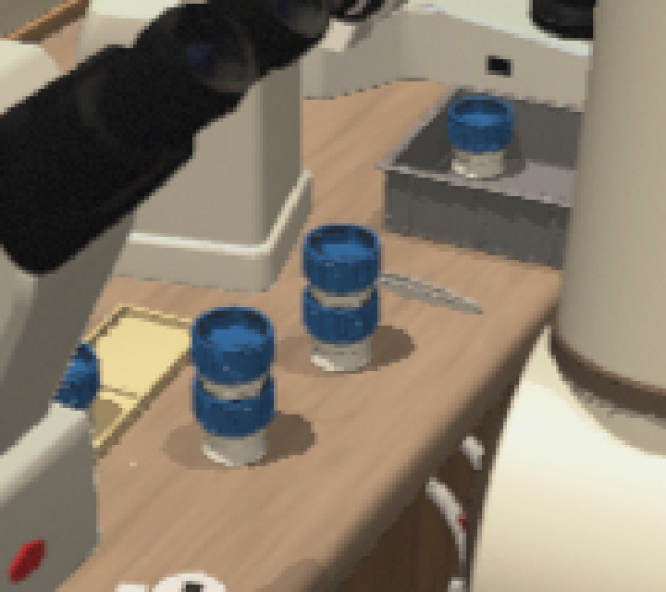

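```bash
python3 - <<'E'
from station import r
from h import *
s=r.camera("scene");t=r.camera("top")
A=lambda x,y:(150+(x+.5)/2.85-.5,150+(y+.5)/2.85-.5)
B=lambda x,y:(220+(x+.5)/3.7-.5,130+(y+.5)/3.7-.5)
for n,a,b in[("potA",(242,262),(233,325)),("potB",(381,269),(342,244)),("tubpot",(694,233),(482,110)),("tray-y-x",(354,183),(195,322)),("tray-y+x",(350,114),(120,306)),("tub+y+x",(559,205),(383,165))]:
    X,e=tri(t,A(*a),s,B(*b));print(n,X.round(4),round(e,4), "topplane",plane(t,A(*a),.088 if n[:3]=='pot' else .01).round(4))
q=[plane(t,A(*p),.010)for p in[(160,131),(350,114),(354,183),(170,203)]];print("tray",np.mean(q,0).round(4));print(np.round(q,3))
q=[plane(t,A(*p),.055)for p in[(559,205),(728,193),(751,355),(578,378)]];print("tub",np.mean(q,0).round(4));print(np.round(q,3))
print("traypot",plane(t,A(205,154),.052).round(4),"tubpot",plane(t,A(694,233),.053).round(4))
o=r.get_obs();print(cv2.Rodrigues(o["tool_rot"])[0].round(3),o['force'])
E
```

```text
potA [ 0.5394 -0.1162  0.0889] 0.0023 topplane [ 0.5384 -0.1167  0.088 ]
potB [ 0.5325 -0.2376  0.086 ] 0.0019 topplane [ 0.5314 -0.238   0.088 ]
tubpot [ 0.5661 -0.5227  0.0543] 0.0006 topplane [ 0.5719 -0.5342  0.01  ]
tray-y-x [ 0.6264 -0.2133  0.0098] 0.0107 topplane [ 0.6216 -0.2158  0.01  ]
tray-y+x [ 0.6913 -0.2116  0.0039] 0.0042 topplane [ 0.6881 -0.2125  0.01  ]
tub+y+x [ 0.5908 -0.4017  0.0548] 0.0031 topplane [ 0.5994 -0.4082  0.01  ]
tray [ 0.6465 -0.1263  0.01  ]
[[ 0.673 -0.033  0.01 ]
 [ 0.688 -0.213  0.01 ]
 [ 0.622 -0.216  0.01 ]
 [ 0.604 -0.044  0.01 ]]
tub [ 0.5217 -0.4843  0.055 ]
[[ 0.592 -0.401  0.055]
 [ 0.602 -0.556  0.055]
 [ 0.456 -0.568  0.055]
 [ 0.437 -0.413  0.055]]
traypot [ 0.6419 -0.0798  0.052 ] tubpot [ 0.566  -0.5232  0.053 ]
[[ 0.963  0.269 -0.   ]
 [ 0.269 -0.963  0.   ]
 [ 0.    -0.    -1.   ]] [ 0.0378319   0.19600728 -0.27658773]
```

play_rows --linear '[[0.41, -0.185, 0.06], [0.41, -0.185, 0.06], [0.41, -0.185, 0.06], [0.41, -0.185, 0.06], [0.41, -0.185, 0.06], [0.41, -0.185, 0.06], [0.41, -0.185, 0.06], [0.41, -0.185, 0.06]]' --turn '[[0, 0, 8], [0, 0, 15.6], [0, 0, 15.6], [0, 0, 15.6], [0, 0, 15.6], [0, 0, 15.6], [0, 0, 15.6], [0, 0, 15.6]]' --gripper 1.0 --grip_force 40

```text
time_s: 1.1
tool_pos: [0.4579, -0.2997, 0.2007]
tool_rot: [3.141, 0.001, 0.0]
force: [0.1, -0.5, 0.4]
opening: 0.0852
finger_force: 0.0
```

play_rows --linear '[[0.04, -0.03, 0.025], [0.074, -0.062, 0.05], [0.074, -0.062, 0.05], [0.074, -0.062, 0.05], [0.074, -0.062, 0.05], [0.074, -0.062, 0.05], [0.074, -0.062, 0.05]]' --turn '[[0, 0, 0], [0, 0, 0], [0, 0, 0], [0, 0, 0], [0, 0, 0], [0, 0, 0], [0, 0, 0]]'

```text
time_s: 1.8
tool_pos: [0.5302, -0.2403, 0.1517]
tool_rot: [3.141, -0.001, 0.002]
force: [-0.2, 0.2, 0.3]
opening: 0.0853
finger_force: 0.0
```

```bash
python3 - <<'E'
from station import r
from h import *
o=r.get_obs();print(o['tool_pos'],o['force'],o['dq'].round(3))
im=[]
for n in("scene","top"):
    f=r.camera(n)["frame"]
    f=f[110:290,220:400] if n=="scene" else f[150:330,180:360]
    im.append(cv2.resize(f,(400,400),interpolation=2))
cv2.imwrite("pics/c.png",np.hstack(im)[:,:,::-1])
E
```

```text
[ 0.53015587 -0.24031158  0.15168317] [-0.17685161  0.23308617  0.326087  ] [ 0.004  0.004  0.001  0.001 -0.001  0.004]
```

View pics/c.png

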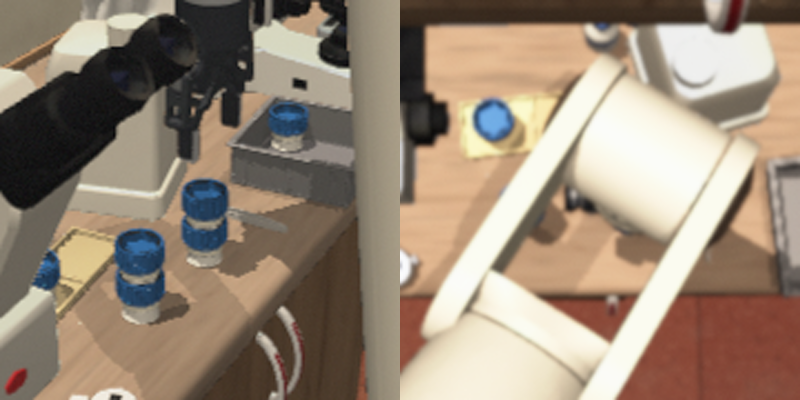

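play_rows --linear '[[0.002, -0.002, 0.02], [0.002, -0.002, 0.04], [0.002, -0.002, 0.055], [0.002, -0.002, 0.063], [0.002, -0.002, 0.068], [0.002, -0.002, 0.068], [0.002, -0.002, 0.068], [0.002, -0.002, 0.068]]' --turn '[[0, 0, 0], [0, 0, 0], [0, 0, 0], [0, 0, 0], [0, 0, 0], [0, 0, 0], [0, 0, 0], [0, 0, 0]]'

```text
time_s: 2.7
tool_pos: [0.5329, -0.2374, 0.0835]
tool_rot: [3.141, 0.001, 0.001]
force: [0.4, -0.5, 0.0]
opening: 0.085
finger_force: 0.0
```

```bash
python3 - <<'E'
from station import r
o=r.get_obs();print(o['tool_pos'],o['force'])
E
```

```text
[ 0.53289354 -0.23740864  0.08352386] [ 0.44619935 -0.48879094  0.00790553]
```

play_rows --linear '[[0, 0, 0], [0, 0, 0], [0, 0, 0], [0, 0, 0], [0, 0, 0], [0, 0, 0], [0, 0, 0], [0, 0, 0]]' --turn '[[0, 0, 0], [0, 0, 0], [0, 0, 0], [0, 0, 0], [0, 0, 0], [0, 0, 0], [0, 0, 0], [0, 0, 0]]' --gripper 0.3 --grip_force 30

```text
time_s: 3.5
tool_pos: [0.5328, -0.2373, 0.0833]
tool_rot: [3.141, 0.001, 0.001]
force: [-1.4, 0.8, 5.9]
opening: 0.0494
finger_force: 30.8
```

play_rows --linear '[[0, 0, -0.0004], [0, 0, -0.0008], [0, 0, -0.0012], [0, 0, -0.0016], [0, 0, -0.002], [0, 0, -0.0024], [0, 0, -0.0028], [0, 0, -0.0032]]' --turn '[[0, 0, 0], [0, 0, 0], [0, 0, 0], [0, 0, 0], [0, 0, 0], [0, 0, 0], [0, 0, 0], [0, 0, 0]]'

```text
time_s: 4.3
tool_pos: [0.5326, -0.2372, 0.086]
tool_rot: [-3.141, -0.001, 0.0]
force: [1.3, 0.2, -3.0]
opening: 0.0491
finger_force: 31.5
```

play_rows --linear '[[0, 0, -0.0004], [0, 0, -0.0008], [0, 0, -0.0012], [0, 0, -0.0016], [0, 0, -0.002], [0, 0, -0.0024], [0, 0, -0.0028], [0, 0, -0.0032]]' --turn '[[0, 0, 0], [0, 0, 0], [0, 0, 0], [0, 0, 0], [0, 0, 0], [0, 0, 0], [0, 0, 0], [0, 0, 0]]'

```text
time_s: 5.1
tool_pos: [0.5326, -0.2372, 0.0892]
tool_rot: [-3.141, -0.001, 0.0]
force: [0.0, 0.1, -2.7]
opening: 0.0492
finger_force: 31.5
```

play_rows --linear '[[0, 0, -0.0004], [0, 0, -0.0008], [0, 0, -0.0012], [0, 0, -0.0016], [0, 0, -0.002], [0, 0, -0.0024], [0, 0, -0.0028], [0, 0, -0.0032]]' --turn '[[0, 0, 0], [0, 0, 0], [0, 0, 0], [0, 0, 0], [0, 0, 0], [0, 0, 0], [0, 0, 0], [0, 0, 0]]'

```text
time_s: 5.9
tool_pos: [0.5326, -0.2372, 0.0925]
tool_rot: [-3.141, -0.001, -0.0]
force: [0.1, -0.4, -3.3]
opening: 0.049
finger_force: 31.5
```

play_rows --linear '[[0, 0, -0.0004], [0, 0, -0.0008], [0, 0, -0.0012], [0, 0, -0.0016], [0, 0, -0.002], [0, 0, -0.0024], [0, 0, -0.0028], [0, 0, -0.0032]]' --turn '[[0, 0, 0], [0, 0, 0], [0, 0, 0], [0, 0, 0], [0, 0, 0], [0, 0, 0], [0, 0, 0], [0, 0, 0]]'

```text
time_s: 6.7
tool_pos: [0.5326, -0.2372, 0.0957]
tool_rot: [-3.141, -0.001, -0.0]
force: [0.3, -0.8, -2.1]
opening: 0.0495
finger_force: 31.6
```

play_rows --linear '[[0, 0, -0.0004], [0, 0, -0.0008], [0, 0, -0.0012], [0, 0, -0.0016], [0, 0, -0.002], [0, 0, -0.002], [0, 0, -0.002], [0, 0, -0.002]]' --turn '[[0, 0, 0], [0, 0, 0], [0, 0, 0], [0, 0, 0], [0, 0, 0], [0, 0, 0], [0, 0, 0], [0, 0, 0]]'

```text
time_s: 7.5
tool_pos: [0.5326, -0.2373, 0.0976]
tool_rot: [-3.141, -0.001, 0.0]
force: [0.6, 0.0, -1.8]
opening: 0.0495
finger_force: 31.6
```

```bash
python3 - <<'E'
from station import r
from h import *
F=[]
for i in range(8):
    c=r.camera("scene");F.append(r.get_obs()['force'])
print(np.round(F,2)[:,2],np.mean(F,0))
cv2.imwrite("pics/d.png",cv2.resize(c["frame"][110:290,220:400],(600,600),interpolation=2)[:,:,::-1])
E
```

```text
[-3.24 -3.3  -2.11 -2.28 -3.2  -2.46 -1.67 -3.11] [ 0.12583786 -0.08643176 -2.67060938]
```

View pics/d.png

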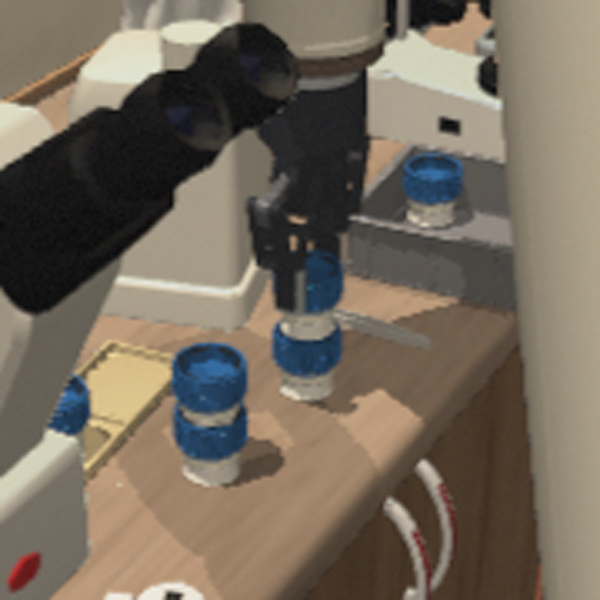

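play_rows --linear '[[0, 0, -0.005], [0, 0, -0.02], [0, 0, -0.04], [0, 0, -0.06], [0, -0.015, -0.075], [0, -0.04, -0.08], [0, -0.068, -0.08], [0, -0.068, -0.08]]' --turn '[[0, 0, 0], [0, 0, 0], [0, 0, 0], [0, 0, 0], [0, 0, 0], [0, 0, 0], [0, 0, 0], [0, 0, 0]]'

```text
time_s: 8.7
tool_pos: [0.5326, -0.166, 0.1789]
tool_rot: [-3.141, -0.004, -0.002]
force: [-0.3, -0.3, -3.0]
opening: 0.0494
finger_force: 31.9
```

play_rows --linear '[[0.01, 0, 0], [0.03, 0, 0], [0.055, 0, 0], [0.08, 0, 0], [0.1, 0, 0], [0.112, 0, 0], [0.118, 0, 0], [0.118, 0, 0]]' --turn '[[0, 0, 0], [0, 0, 0], [0, 0, 0], [0, 0, 0], [0, 0, 0], [0, 0, 0], [0, 0, 0], [0, 0, 0]]'

```text
time_s: 9.5
tool_pos: [0.6511, -0.1694, 0.1773]
tool_rot: [-3.141, -0.001, 0.001]
force: [0.6, -0.1, -2.4]
opening: 0.0492
finger_force: 31.9
```

```bash
python3 - <<'E'
from station import r
from h import *
F=[]
for i in range(5):
    c=r.camera("top");F.append(r.get_obs()['force'])
s=r.camera("scene")
print(np.mean(F,0),r.get_obs()['tool_pos'])
f=np.hstack([cv2.resize(s["frame"][130:290,220:380],(400,400),interpolation=2),cv2.resize(c["frame"][150:310,180:340],(400,400),interpolation=2)])
cv2.imwrite("pics/e.png",f[:,:,::-1])
E
```

```text
[-0.0040104  -0.56661237 -2.37521359] [ 0.65025232 -0.16930178  0.17797306]
```

View pics/e.png

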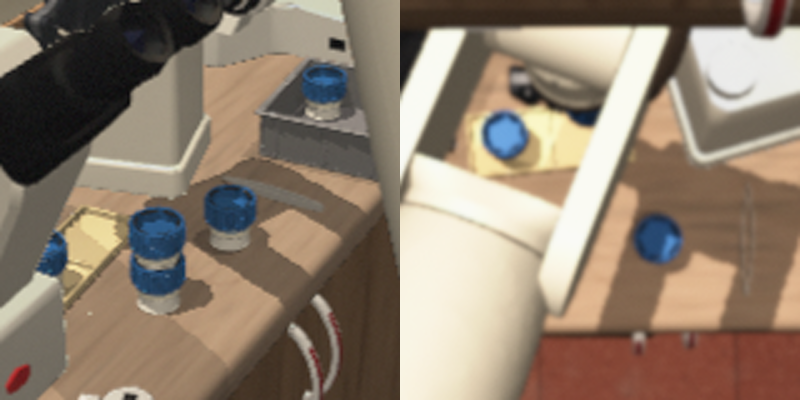

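play_rows --linear '[[0, 0, 0.02], [0, 0, 0.05], [0, 0, 0.08], [0, 0, 0.1], [0, 0, 0.113], [0, 0, 0.12], [0, 0, 0.123], [0, 0, 0.125]]' --turn '[[0, 0, 0], [0, 0, 0], [0, 0, 0], [0, 0, 0], [0, 0, 0], [0, 0, 0], [0, 0, 0], [0, 0, 0]]'

```text
time_s: 10.6
tool_pos: [0.651, -0.1693, 0.0534]
tool_rot: [3.141, 0.001, 0.002]
force: [-0.4, 0.0, -2.1]
opening: 0.0494
finger_force: 31.9
```

play_rows --linear '[[0, 0, 0.001], [0, 0, 0.002], [0, 0, 0.003], [0, 0, 0.004], [0, 0, 0.005], [0, 0, 0.005], [0, 0, 0.005], [0, 0, 0.005]]' --turn '[[0, 0, 0], [0, 0, 0], [0, 0, 0], [0, 0, 0], [0, 0, 0], [0, 0, 0], [0, 0, 0], [0, 0, 0]]'

```text
time_s: 11.4
tool_pos: [0.6506, -0.1692, 0.0477]
tool_rot: [-3.142, -0.001, -0.0]
force: [0.2, 0.4, -1.8]
opening: 0.0495
finger_force: 31.9
```

play_rows --linear '[[0, 0, 0.0004], [0, 0, 0.0008], [0, 0, 0.0012], [0, 0, 0.0015], [0, 0, 0.0015], [0, 0, 0.0015]]' --turn '[[0, 0, 0], [0, 0, 0], [0, 0, 0], [0, 0, 0], [0, 0, 0], [0, 0, 0]]'

```text
time_s: 12.0
tool_pos: [0.6507, -0.1692, 0.0473]
tool_rot: [3.141, 0.001, 0.001]
force: [-6.5, 2.4, 12.7]
opening: 0.0492
finger_force: 33.2
```

play_rows --linear '[[0, 0, -0.0006], [0, 0, -0.001], [0, 0, -0.001]]' --turn '[[0, 0, 0], [0, 0, 0], [0, 0, 0]]'

```text
time_s: 12.3
tool_pos: [0.6506, -0.1692, 0.0474]
tool_rot: [3.142, 0.001, 0.0]
force: [-2.4, 1.3, 4.4]
opening: 0.0492
finger_force: 32.5
```

play_rows --linear '[[0, 0, 0], [0, 0, 0], [0, 0, 0], [0, 0, 0], [0, 0, 0]]' --turn '[[0, 0, 0], [0, 0, 0], [0, 0, 0], [0, 0, 0], [0, 0, 0]]' --gripper 0.75

```text
time_s: 12.8
tool_pos: [0.6506, -0.1692, 0.047]
tool_rot: [-3.141, -0.001, 0.0]
force: [0.6, 0.1, 0.6]
opening: 0.0643
finger_force: 0.0
```

play_rows --linear '[[0, 0, -0.005], [0, 0, -0.02], [0, 0, -0.045], [0, 0, -0.08], [0, 0, -0.11], [0, 0, -0.128], [0, 0, -0.133], [0, 0, -0.133]]' --turn '[[0, 0, 0], [0, 0, 0], [0, 0, 0], [0, 0, 0], [0, 0, 0], [0, 0, 0], [0, 0, 0], [0, 0, 0]]'

```text
time_s: 13.6
tool_pos: [0.6507, -0.1692, 0.1812]
tool_rot: [3.141, 0.001, 0.002]
force: [-1.4, 0.1, -1.3]
opening: 0.0639
finger_force: 0.0
```

play_rows --linear '[[-0.02, -0.01, 0], [-0.05, -0.025, 0], [-0.08, -0.04, 0], [-0.1, -0.048, 0], [-0.112, -0.053, 0], [-0.112, -0.053, 0], [-0.112, -0.053, 0], [-0.112, -0.053, 0]]' --turn '[[0, 0, 0], [0, 0, 0], [0, 0, 0], [0, 0, 0], [0, 0, 0], [0, 0, 0], [0, 0, 0], [0, 0, 0]]' --gripper 1.0

```text
time_s: 14.4
tool_pos: [0.5392, -0.1167, 0.1798]
tool_rot: [-3.141, -0.0, 0.0]
force: [1.2, -0.7, -1.6]
opening: 0.0855
finger_force: 0.0
```

```bash
python3 - <<'E'
from station import r
from h import *
c=r.camera("top")
s=r.camera("scene")
print(r.get_obs()['tool_pos'],r.get_obs()['force'])
for n,k in(("scene",s),("top",c)):
    for b in blobs(k["frame"],(95,120,40),(125,255,255),40):print(n,b)
f=np.hstack([cv2.resize(s["frame"][130:290,220:380],(400,400),interpolation=2),cv2.resize(c["frame"][150:310,180:340],(400,400),interpolation=2)])
cv2.imwrite("pics/f.png",f[:,:,::-1])
E
```

```text
[ 0.53906198 -0.11656763  0.17976156] [-0.09284263 -0.42247913 -0.03114233]
scene ([341, 156, 18, 15, 198], [349.3, 163.3])
scene ([247, 204, 19, 18, 262], [255.9, 212.7])
scene ([302, 204, 20, 18, 280], [311.8, 213.1])
scene ([272, 213, 22, 20, 337], [282.4, 223.2])
scene ([235, 223, 12, 17, 108], [241.3, 232.4])
scene ([273, 232, 21, 15, 184], [282.9, 240.8])
scene ([91, 318, 63, 49, 627], [124.7, 347.4])
top ([553, 165, 7, 46, 223], [556.9, 184.1])
top ([80, 183, 8, 13, 44], [83.2, 188.9])
top ([88, 205, 16, 25, 132], [95.3, 219.9])
top ([69, 208, 16, 19, 131], [76.4, 216.8])
top ([384, 222, 20, 19, 303], [393.4, 231.0])
top ([275, 238, 17, 16, 220], [282.8, 245.5])
```

View pics/f.png

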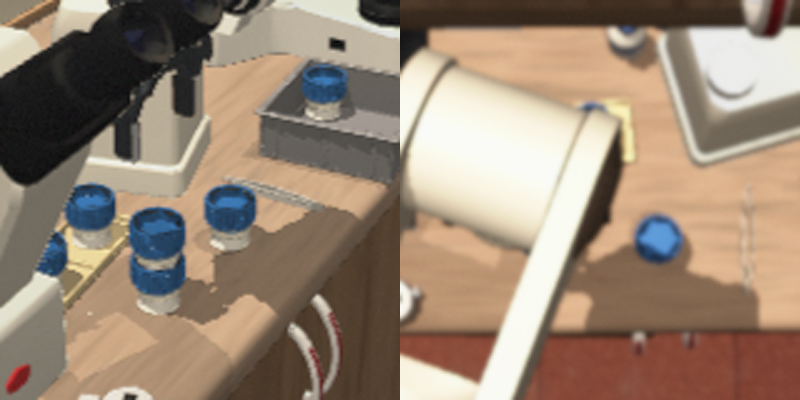

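play_rows --linear '[[0, 0, 0.02], [0, 0, 0.045], [0, 0, 0.065], [0, 0, 0.08], [0, 0, 0.09], [0, 0, 0.096], [0, 0, 0.096], [0, 0, 0.096]]' --turn '[[0, 0, 0], [0, 0, 0], [0, 0, 0], [0, 0, 0], [0, 0, 0], [0, 0, 0], [0, 0, 0], [0, 0, 0]]'

```text
time_s: 15.3
tool_pos: [0.5389, -0.1164, 0.0847]
tool_rot: [3.141, 0.001, 0.001]
force: [-0.7, -0.3, -0.8]
opening: 0.0853
finger_force: 0.0
```

play_rows --linear '[[0, 0, 0], [0, 0, 0], [0, 0, 0], [0, 0, 0], [0, 0, 0], [0, 0, 0], [0, 0, 0], [0, 0, 0]]' --turn '[[0, 0, 0], [0, 0, 0], [0, 0, 0], [0, 0, 0], [0, 0, 0], [0, 0, 0], [0, 0, 0], [0, 0, 0]]' --gripper 0.3 --grip_force 30

```text
time_s: 16.1
tool_pos: [0.5389, -0.1161, 0.0848]
tool_rot: [-3.141, -0.001, -0.002]
force: [-0.4, 3.3, 5.1]
opening: 0.0492
finger_force: 30.4
```

play_rows --linear '[[0, 0, -0.0004], [0, 0, -0.0008], [0, 0, -0.0012], [0, 0, -0.0016], [0, 0, -0.002], [0, 0, -0.0024], [0, 0, -0.0028], [0, 0, -0.0032]]' --turn '[[0, 0, 0], [0, 0, 0], [0, 0, 0], [0, 0, 0], [0, 0, 0], [0, 0, 0], [0, 0, 0], [0, 0, 0]]'

```text
time_s: 16.9
tool_pos: [0.5386, -0.1163, 0.0874]
tool_rot: [-3.142, -0.001, 0.0]
force: [0.1, -0.2, -1.0]
opening: 0.0492
finger_force: 31.2
```

play_rows --linear '[[0, 0, -0.0004], [0, 0, -0.0008], [0, 0, -0.0012], [0, 0, -0.0016], [0, 0, -0.002], [0, 0, -0.0024], [0, 0, -0.0028], [0, 0, -0.0032]]' --turn '[[0, 0, 0], [0, 0, 0], [0, 0, 0], [0, 0, 0], [0, 0, 0], [0, 0, 0], [0, 0, 0], [0, 0, 0]]'

```text
time_s: 17.7
tool_pos: [0.5385, -0.1162, 0.0905]
tool_rot: [-3.141, -0.001, 0.0]
force: [0.2, 0.4, -2.0]
opening: 0.0493
finger_force: 31.2
```

play_rows --linear '[[0, 0, -0.0004], [0, 0, -0.0008], [0, 0, -0.0012], [0, 0, -0.0016], [0, 0, -0.002], [0, 0, -0.0024], [0, 0, -0.0028], [0, 0, -0.0032]]' --turn '[[0, 0, 0], [0, 0, 0], [0, 0, 0], [0, 0, 0], [0, 0, 0], [0, 0, 0], [0, 0, 0], [0, 0, 0]]'

```text
time_s: 18.5
tool_pos: [0.5386, -0.1162, 0.0938]
tool_rot: [-3.141, -0.001, -0.0]
force: [0.4, -1.3, -1.2]
opening: 0.0492
finger_force: 31.2
```

play_rows --linear '[[0, 0, -0.0004], [0, 0, -0.0008], [0, 0, -0.0012], [0, 0, -0.0016], [0, 0, -0.002], [0, 0, -0.0024], [0, 0, -0.0028], [0, 0, -0.0032]]' --turn '[[0, 0, 0], [0, 0, 0], [0, 0, 0], [0, 0, 0], [0, 0, 0], [0, 0, 0], [0, 0, 0], [0, 0, 0]]'

```text
time_s: 19.3
tool_pos: [0.5386, -0.1162, 0.097]
tool_rot: [-3.142, -0.001, -0.0]
force: [-0.3, -0.3, -0.1]
opening: 0.049
finger_force: 31.3
```

play_rows --linear '[[0, 0, -0.0004], [0, 0, -0.0008], [0, 0, -0.0012], [0, 0, -0.0016], [0, 0, -0.002], [0, 0, -0.002], [0, 0, -0.002], [0, 0, -0.002]]' --turn '[[0, 0, 0], [0, 0, 0], [0, 0, 0], [0, 0, 0], [0, 0, 0], [0, 0, 0], [0, 0, 0], [0, 0, 0]]'

```text
time_s: 20.1
tool_pos: [0.5385, -0.1162, 0.0989]
tool_rot: [-3.141, -0.001, -0.0]
force: [-0.6, -0.8, -0.3]
opening: 0.0491
finger_force: 31.3
```

```bash
python3 - <<'E'
from station import r
from h import *
F=[]
for i in range(8):
    s=r.camera("scene");F.append(r.get_obs()['force'])
print(np.round(F,2)[:,2],np.mean(F,0))
for b in blobs(s["frame"],(95,120,40),(125,255,255),40):print(b)
E
```

```text
[-0.96 -0.48  1.15 -0.19 -0.97 -0.97  0.25 -0.73] [ 0.25586797  0.24589711 -0.36377824]
([341, 156, 18, 15, 197], [349.3, 163.3])
([247, 204, 19, 18, 252], [255.4, 212.8])
([302, 204, 20, 18, 280], [311.8, 213.1])
([281, 207, 13, 20, 190], [287.1, 216.7])
([235, 223, 12, 17, 108], [241.3, 232.4])
([273, 232, 21, 15, 214], [282.7, 240.2])
([91, 319, 63, 48, 603], [125.4, 347.7])
```

play_rows --linear '[[0, 0, -0.005], [0, 0, -0.02], [0, 0, -0.045], [-0.01, 0.01, -0.07], [-0.034, 0.03, -0.081], [-0.034, 0.06, -0.081], [-0.034, 0.1, -0.081], [-0.034, 0.14, -0.081]]' --turn '[[0, 0, 0], [0, 0, 0], [0, 0, 0], [0, 0, 0], [0, 0, 0], [0, 0, 0], [0, 0, 0], [0, 0, 0]]'

```text
time_s: 21.3
tool_pos: [0.5045, -0.2575, 0.1808]
tool_rot: [3.141, 0.002, 0.001]
force: [0.8, -0.3, -0.3]
opening: 0.0496
finger_force: 31.2
```

play_rows --linear '[[0, 0.04, 0], [0, 0.08, 0], [0, 0.12, 0], [0, 0.16, 0], [0, 0.19, 0], [0, 0.207, 0], [0, 0.214, 0], [0, 0.214, 0]]' --turn '[[0, 0, 0], [0, 0, 0], [0, 0, 0], [0, 0, 0], [0, 0, 0], [0, 0, 0], [0, 0, 0], [0, 0, 0]]'

```text
time_s: 22.1
tool_pos: [0.5046, -0.4706, 0.1798]
tool_rot: [-3.141, 0.0, 0.0]
force: [-0.2, 0.5, -0.6]
opening: 0.0494
finger_force: 31.3
```

```bash
python3 - <<'E'
from station import r
from h import *
F=[]
for i in range(6):
    c=r.camera("top");F.append(r.get_obs()['force'])
s=r.camera("scene")
print(r.get_obs()['tool_pos'],np.mean(F,0))
for n,k in(("scene",s),("top",c)):
    for b in blobs(k["frame"],(95,120,40),(125,255,255),40):print(n,b)
f=np.hstack([cv2.resize(s["frame"][110:290,220:400],(400,400),interpolation=2),cv2.resize(c["frame"][150:330,250:430],(400,400),interpolation=2)])
cv2.imwrite("pics/g.png",f[:,:,::-1])
E
```

```text
[ 0.50499034 -0.46961491  0.18024532] [ 0.11726923  0.32235048 -0.83169681]
scene ([469, 62, 18, 9, 94], [476.3, 66.9])
scene ([341, 156, 13, 15, 151], [347.4, 163.4])
scene ([247, 204, 19, 18, 262], [255.9, 212.7])
scene ([302, 204, 20, 18, 284], [311.8, 213.1])
scene ([235, 223, 12, 17, 107], [241.2, 232.4])
scene ([273, 227, 21, 20, 335], [282.9, 237.2])
scene ([91, 318, 63, 49, 632], [124.9, 347.6])
top ([552, 165, 8, 46, 235], [556.7, 183.9])
top ([80, 183, 8, 13, 45], [83.2, 189.0])
top ([249, 193, 16, 17, 207], [256.4, 200.9])
top ([214, 196, 16, 17, 204], [221.4, 203.8])
top ([87, 198, 19, 32, 161], [96.3, 216.5])
top ([69, 208, 17, 19, 141], [76.5, 216.8])
top ([228, 235, 17, 17, 221], [235.6, 243.3])
top ([275, 238, 17, 17, 228], [283.0, 245.7])
```

View pics/g.png

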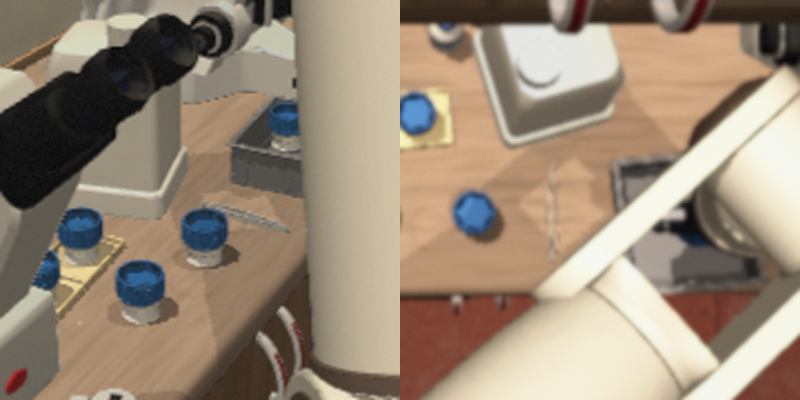

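play_rows --linear '[[0, 0, 0.02], [0, 0, 0.05], [0, 0, 0.08], [0, 0, 0.1], [0, 0, 0.113], [0, 0, 0.12], [0, 0, 0.123], [0, 0, 0.125]]' --turn '[[0, 0, 0], [0, 0, 0], [0, 0, 0], [0, 0, 0], [0, 0, 0], [0, 0, 0], [0, 0, 0], [0, 0, 0]]'

```text
time_s: 23.25
tool_pos: [0.505, -0.4705, 0.0557]
tool_rot: [3.141, 0.001, 0.001]
force: [-0.1, 0.5, -1.1]
opening: 0.049
finger_force: 31.3
```

play_rows --linear '[[0, 0, 0.001], [0, 0, 0.002], [0, 0, 0.003], [0, 0, 0.004], [0, 0, 0.005], [0, 0, 0.0055], [0, 0, 0.0055], [0, 0, 0.0055]]' --turn '[[0, 0, 0], [0, 0, 0], [0, 0, 0], [0, 0, 0], [0, 0, 0], [0, 0, 0], [0, 0, 0], [0, 0, 0]]'

```text
time_s: 24.05
tool_pos: [0.5049, -0.4703, 0.0499]
tool_rot: [3.141, 0.001, 0.001]
force: [-0.5, 1.3, 5.4]
opening: 0.0494
finger_force: 31.7
```

Contact on the tub floor; release and rise.

play_rows --linear '[[0, 0, -0.0003], [0, 0, -0.0003], [0, 0, -0.0003], [0, 0, -0.0003], [0, 0, -0.0003]]' --turn '[[0, 0, 0], [0, 0, 0], [0, 0, 0], [0, 0, 0], [0, 0, 0]]' --gripper 0.75

```text
time_s: 24.55
tool_pos: [0.5047, -0.4702, 0.0496]
tool_rot: [-3.141, -0.001, 0.0]
force: [-0.1, 0.1, -0.3]
opening: 0.0641
finger_force: 0.0
```

play_rows --linear '[[0, 0, -0.005], [0, 0, -0.02], [0, 0, -0.045], [0, 0, -0.08], [0, 0, -0.12], [0, 0, -0.16], [0, 0, -0.19], [0, 0, -0.2]]' --turn '[[0, 0, 0], [0, 0, 0], [0, 0, 0], [0, 0, 0], [0, 0, 0], [0, 0, 0], [0, 0, 0], [0, 0, 0]]'

```text
time_s: 25.35
tool_pos: [0.5051, -0.4707, 0.2552]
tool_rot: [3.137, 0.001, 0.006]
force: [0.4, -0.4, 0.4]
opening: 0.0639
finger_force: 0.0
```

play_rows --linear '[[-0.04, 0.01, 0], [-0.08, 0.02, 0], [-0.12, 0.03, 0], [-0.16, 0.04, 0], [-0.2, 0.05, 0], [-0.24, 0.06, 0], [-0.28, 0.07, 0], [-0.28, 0.07, 0]]' --turn '[[0, 0, 0], [0, 0, 0], [0, 0, 0], [0, 0, 0], [0, 0, 0], [0, 0, 0], [0, 0, 0], [0, 0, 0]]'

```text
time_s: 26.15
tool_pos: [0.2208, -0.5413, 0.2501]
tool_rot: [3.141, -0.005, -0.002]
force: [1.5, -0.4, 0.8]
opening: 0.0638
finger_force: 0.0
```

```bash
python3 - <<'E'
from station import r
from h import *
c=r.camera("top")
print(r.get_obs()['tool_pos'],r.get_obs()['force'])
for b in blobs(c["frame"],(95,120,40),(125,255,255),40):print(b,plane(c,b[1],.052).round(3))
cv2.imwrite("pics/i.png",cv2.resize(c["frame"][150:300,150:430],None,fx=2.85,fy=2.85,interpolation=2)[:,:,::-1])
E
```

```text
[ 0.22275755 -0.54082038  0.25016647] [ 0.60775866 -0.43404344 -0.42113521]
([553, 165, 7, 46, 205], [557.0, 184.0]) [ 0.69  -0.966  0.052]
([80, 183, 7, 12, 42], [83.2, 188.9]) [0.683 0.279 0.052]
([249, 193, 16, 17, 205], [256.4, 200.9]) [ 0.649 -0.17   0.052]
([214, 196, 16, 17, 202], [221.4, 203.8]) [ 0.642 -0.079  0.052]
([88, 198, 18, 31, 146], [96.7, 216.4]) [0.611 0.24  0.052]
([69, 208, 16, 19, 114], [76.1, 216.7]) [0.61  0.293 0.052]
([384, 222, 20, 19, 303], [393.4, 231.0]) [ 0.567 -0.524  0.052]
([228, 235, 17, 17, 219], [235.6, 243.2]) [ 0.539 -0.117  0.052]
([275, 238, 17, 16, 219], [282.9, 245.5]) [ 0.532 -0.238  0.052]
([364, 247, 18, 18, 259], [372.8, 255.4]) [ 0.505 -0.468  0.052]
```

View pics/i.png

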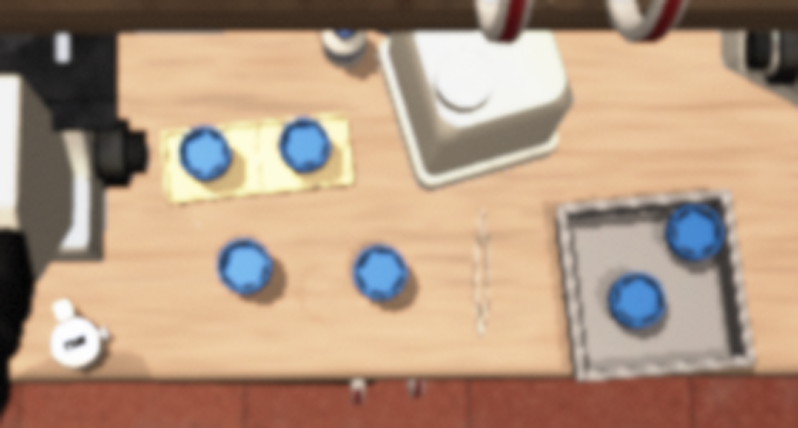

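The picture shows the full pot in the free tray bay at (304,146), the empty one in the tub at (637,301), and the lower pots in place.

```bash
python3 -c "
from station import r
print(r.hand_in())"
```

```text
the job is handed in; nothing more can be done
None
```

I set the full pot (about 2.5 N) in the tray's free bay and the empty one (about 0.8 N) in the grey tub, with the lower pots and everything else left in place, then handed the job in after about 26 s; no verdict came back.

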